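Lift the retaining ring out of the green filter holder

ROBOT

A 6-joint arm with a two-finger parallel gripper is mounted at the origin on the work surface. World frame = base frame: x ahead of the robot, y to its left, z up, the work surface at z = 0. Lengths are in m, angles in rad, forces in N, time in s.
With the tool pointing down it reaches from about 0.225 to 0.875 m from the base axis. Payload 3.4 kg.
Tool frame: the origin (TCP) lies at the very end of the fingers, on their centre line; the grasp point (between the pads) lies 19 mm behind it (manip.hold_point_z is the distance from the TCP to the grasp point, in m); z points along the fingers, y is the line along which they close (so a half turn about z gives the same grasp; the last joint's range is limited). The gripper opens to 85 mm and grips with 20 to 120 N. Pads are 22 mm wide; open, the fingers measure 114 mm over their backs; the gripper's body (76 mm by 85 mm) begins 54 mm behind the grasp point. The pads swing forward as they close: fully open they stand 13 mm farther back than shut.
Start: joints at [1.142, 0.276, 1.505, -0, 1.361, -0.121], TCP at [0.174, 0.548, 0.231] pointing down, gripper open.
Joint ranges: [-2.89, 2.89], [-0.75, 2.08], [0.22, 2.7], [-1.18, 4.32], [0.11, 2.71], [-2.7, 2.7]. Speed limits (rad/s): [2.57, 2.57, 3.14, 3.14, 3.14, 3.14].

INTERFACE

Orientations are given as a unit quaternion [w, x, y, z].
In Python, from rig import readout, viewer, order, manip gives the robot as it stands. The module is installed in compiled form; this text tells all that it offers.
- The arm moves only by the tool send_rows, never from a script. Its arguments are lists of equal length, an entry for each row: "xyz": the shift along the world's x, y, z in m, a list of three; "delta_rot": the turn, a rotation vector about the world's x, y, z in degrees, a list of three. In form: {"xyz": [[tx, ty, tz], ...], "delta_rot": [[wx, wy, wz], ...]}. A call has 1 to 12 rows; each row shifts and turns the commanded pose from where the row before left it; what a row does not reach is not made up. A row lasts 1/10 s, in which the tool goes at most 50 mm and 8.59 degrees, less where a joint would pass 70% of its speed; a pose out of reach is approached as far as the arm can. A call with a gripper value outside its range is refused whole. "gripper" is the finger opening in m, from 0 to 0.0854, set as the call begins (left out, the last holds). The fingers move at their own pace and stop on an object; "force" is the grip in N (left out, the last holds). Time passes only in rows, so rows that do not move let the fingers close. It gives the time, the measured TCP pose, the force, the opening and the grip force at its end, in the units of the state.
- readout.get_state(): the state, without advancing time (a new reading comes with each control period).
- viewer.get_image(name): name is "scene" or "top" or "wrist"; returns a dict with "color" (400x640x3 uint8, red, green, blue), "depth" (400x640 float32, m along the optical axis (not along the pixel's ray), 0 where there is no reading), "K" (3x3 intrinsics, pixels), "dist" ([k1, k2, p1, p2, k3] as OpenCV has them; the pictures are not rectified), "camera_from_world" (4x4, takes a point from world to camera coordinates). Camera axes: x right, y up, looking along -z (the intrinsics and any distortion apply to the point x, -y, -z); pixel columns grow to the right and rows downward; lengths in m; the calibration is good to about 2 mm. A picture is of the moment at which its call begins.
- order.sign_off(): hands the job in; it is judged then, once.
The state is a dict: "clock": time; "qpos": joint angles; "qd": joint speeds; "effort": joint torques, N m; "position": TCP position; "ee_rot": TCP orientation; "contact_force": force on the tool from outside, world axes, zero at the start; "moment": the same for the moment, N m; "width": finger opening in m; "gripper_force": force on a finger pad.
Only numpy, scipy, OpenCV 4.12 (cv2) and the standard library are available. Lean on these libraries where they do the work, as an engineer would, in place of code of your own. Each camera call takes 0.05 s, during which the arm holds its last target. There are 200 camera calls.

TASK

The filter in the green holder is due for a change: take the orange-handled pick from its stand, slip its toe under the raised end of the split steel ring in the green holder, lift the ring out of its groove and leave it lying in the white tray. Then hang the pick upright back in its stand. Do not touch the ring with the gripper fingers.

Things in the scene. Friction and masses are not known exactly. Their poses are not given: they have to be found in the camera images.
- ring: Loose split steel ring flat in the groove of the GREEN round holder (its twin in the blue holder is not wanted). 102 mm outside, section 6 x 6 mm, 70 g. Origin: ring centre at its underside, z up; its 40 mm gap is on +x. Holder fixed, 120 mm across, groove floor 38 mm and rim 45 mm above the bench; 4 mm play in the groove. Hung by its tongue it reaches 100 mm below it, its far side a little towards the pick's toe.
- ring_tongue (a point): Middle of the underside of the ring's raised end: at the gap one end is bent up and runs as a level 5 mm round bar (tongue) along the ring's y, ending in a down-turned lip 11 mm long. This point is 46 mm along +x from the ring centre, 30.5 mm above the ring's underside, 23 mm above the holder's rim. Opening below it: 33 mm wide (y, centred); enter from outside the ring, moving along -x.
- pick_grip (a point): L-shaped pick, 90 g, upright. Point: centre of its orange handle, 16 x 16 mm, 46 tall. Distances below the point, all on its axis: black flange 34 (x) x 46 (y) mm, underside 29; 8 mm shank to the toe, underside 114. Toe points to -x: 6 wide, 5 thick, reaches 32 from the axis, its last 5 mm turned up 5 (tip top 104 below). The tongue rides in the saddle between shank and tip: middle 15.5 from axis, floor 109 below.
- stand_slot (a point): Fixed stand, 110 x 100 mm: two aluminium rails, 100 mm long (x), tops 100 mm above the bench, with a 24 mm wide slot along x between them, open upwards and at both ends. Point: middle of the slot at the rails' top. The pick hangs with its flange on the rails and its toe along the slot (toe to -x at the start, either way is fine), the handle's centre 29 mm above this point.
- tray: Fixed white open tray, 200 (x) x 190 (y) x 16 mm, walls and floor 4 mm thick. Origin: centre of its underside, on the bench.
There are look-alikes about, which are no part of the job. Leave any purple or turquoise look-alike of the part that bears pick_grip alone.

How it is judged:
On the way:
1. the ring is out of its groove and clear above the green holder's rim, lifted near the pick (height (world z) of ring above 0.075 m and distance between pick_grip and ring below 0.22 m and distance of pick_grip from where it was at the start of the episode above 0.05 m), for 0.2 s.
At the end, for the whole second after the job is handed in: The ring lies still in the tray, its centre within 80 mm of the tray centre along each side and below 40 mm height. The pick hangs in its stand: handle centre within 35 mm of the slot middle along the slot, 15 mm across, 10 mm of its hanging height, upright to 10 degrees (x of ring in the frame of tray between -0.08 and 0.08 m and y of ring in the frame of tray between -0.08 and 0.08 m and height (world z) of ring below 0.04 m and linear speed of ring below 0.02 m/s and angular speed of ring below 0.2 rad/s and x of pick_grip in the frame of stand_slot between -0.035 and 0.035 m and y of pick_grip in the frame of stand_slot between -0.015 and 0.015 m and z of pick_grip in the frame of stand_slot between 0.019 and 0.039 m and angle between pick_grip's own z axis and vertical below 0.18 rad); the robot touches nothing.
It fails at once if the gripper fingers touch the ring (contact force between the fingers and ring above 0.5 N).
It also fails if it takes over 72 s, if anything falls off the work surface, if the arm or the gripper's body presses on something with over 40 N, if the wrist force passes 120 N, or if a joint passes its speed limit or range.

## Working session

There is one attempt and no reset: what is moved stays moved. The work goes in short steps, Python scripts to look and compute and a tool call to move; the robot and the scene stay as the last step left them, time stands still between calls to the robot, and variables do not carry over. Pictures are saved under pics/ and viewed, at most 10 in all, crops included, and the job is handed in when it is done.

Besides the shell and the picture viewer there is one more tool, called after "Call:" by a JSON object that holds its "method" and its "body". send_rows: Moves the arm, as the interface text tells. Its arguments: {"type":"object","properties":{"xyz":{"type":"array"},"delta_rot":{"type":"array"},"gripper":{"type":"number"},"force":{"type":"number"}},"required":["xyz","delta_rot"]}

```bash
mkdir -p pics; cat > h.py <<'E'
import numpy as np, cv2
from rig import readout, viewer, order, manip
def grab(n):
    d=viewer.get_image(n); np.savez('%s.npz'%n,**{k:np.array(v) for k,v in d.items()}); return d
def load(n): return dict(np.load('%s.npz'%n))
def save(d,f,box=None,s=1):
    c=d['color'][:,:,::-1]
    if box: c=c[box[1]:box[3],box[0]:box[2]]
    cv2.imwrite('pics/'+f,cv2.resize(c,None,fx=s,fy=s,interpolation=cv2.INTER_CUBIC))
def rays(d,px):
    p=cv2.undistortPoints(np.array(px,float).reshape(-1,1,2),d['K'],d['dist']).reshape(-1,2)
    T=np.linalg.inv(d['camera_from_world'])
    v=np.c_[p[:,0],-p[:,1],-np.ones(len(p))]@T[:3,:3].T
    return T[:3,3],v
def atz(d,px,z):
    o,v=rays(d,px); z=np.broadcast_to(z,len(v)); return o+v*((z-o[2])/v[:,2])[:,None]
def dep(d,px):
    o,v=rays(d,px); return np.array([o+w*d['depth'][int(round(p[1])),int(round(p[0]))] for w,p in zip(v,px)])
def cloud(d):
    H,W=d['depth'].shape; u,v=np.meshgrid(np.arange(W),np.arange(H))
    o,r=rays(d,np.c_[u.ravel(),v.ravel()]); return (o+r*d['depth'].reshape(-1,1)).reshape(H,W,3)
E
python3 - <<'E'
from h import *
s=readout.get_state(); print(s['clock'],s['position'],s['ee_rot'],manip.hold_point_z)
for n in('top','scene'):
    d=grab(n); save(d,n+'0.png'); print(n,np.linalg.inv(d['camera_from_world'])[:3].round(3),d['K'][0])
E
```

```text
0.0 [0.17397763 0.54749004 0.23044965] [-2.57197663e-04  1.53285507e-01  9.88181520e-01 -8.77736645e-04] 0.0187
top [[ 0.013  0.979 -0.203  0.362]
 [-1.     0.011 -0.009  0.048]
 [-0.006  0.203  0.979  1.089]] [394.57245501   0.         314.55498521]
scene [[ 0.858 -0.351  0.376  1.052]
 [ 0.514  0.589 -0.624 -0.728]
 [-0.003  0.728  0.686  0.988]] [508.13359769   0.         324.61942557]
```

View pics/top0.png

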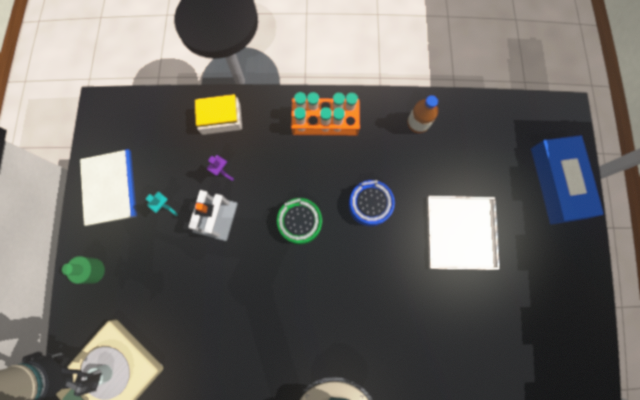

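View pics/scene0.png

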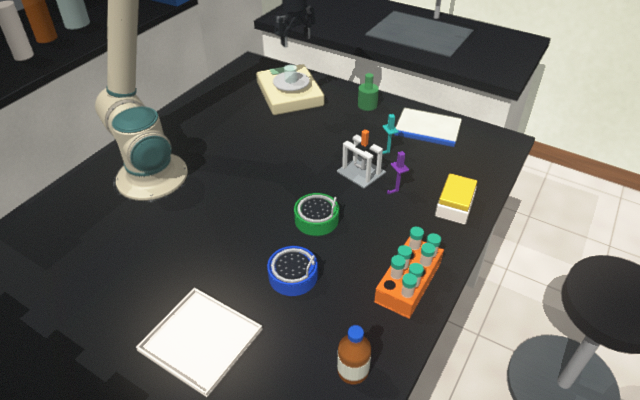

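The top picture shows the green holder (299,221), blue holder (372,203), stand with orange handle (202,209) and tray (462,232). The turquoise (157,203) and purple (218,166) picks are look-alikes. The orange-handled pick in the aluminium stand fits the description, and I'll confirm it in enlarged crops.

```bash
python3 - <<'E'
from h import *
t=load('top'); s=load('scene')
a=cv2.resize(t['color'][180:260,180:340][:,:,::-1],None,fx=5,fy=5,interpolation=cv2.INTER_CUBIC)[:300*2]
cv2.imwrite('pics/topc.png',a)
b=cv2.resize(s['color'][120:240,285:415][:,:,::-1],None,fx=5,fy=5,interpolation=cv2.INTER_CUBIC); cv2.imwrite('pics/scc.png',b)
E
```

```text
(no output)
```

View pics/topc.png

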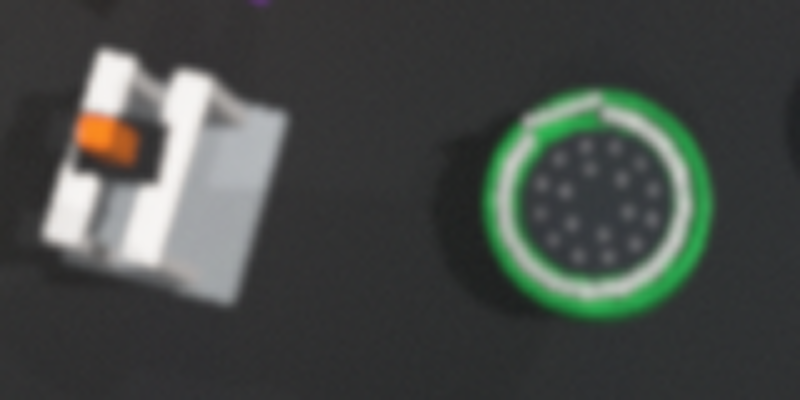

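View pics/scc.png

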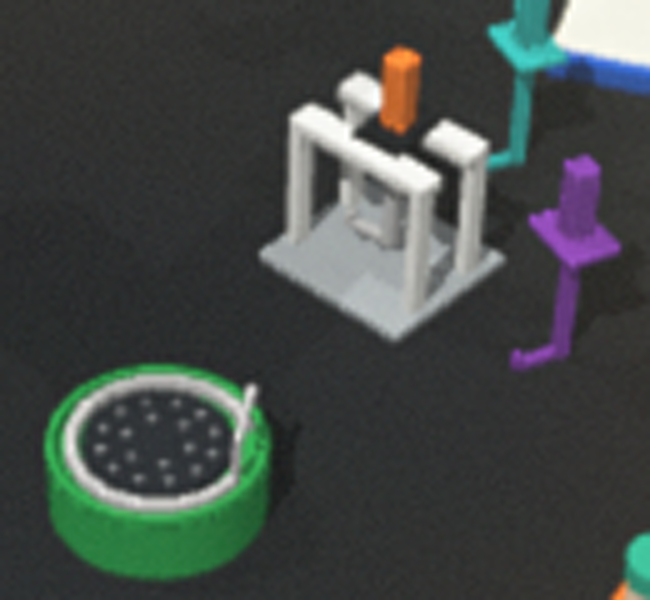

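The orange-handled pick hangs in the grey stand with its handle at topc (95,135). Its toe points to image down, about -x. The green ring's tongue runs from about topc (527,123) to (600,97), so its gap faces +x and slightly +y. Next I measure.

```bash
python3 - <<'E'
from h import *
t=load('top')
f=lambda L:(np.array(L,float)+.5)/5-.5+180
A=lambda L,z:atz(t,f(L),z)
def pr(n,x): print(n,(1000*np.array(x)).round(1).tolist())
pr('slotcorners',A([(137,55),(83,245),(175,68),(122,255)],.1))
pr('railouter',A([(100,50),(42,238),(212,75),(162,268)],.1))
c=A([(137,55),(83,245),(175,68),(122,255)],.1); pr('mid',c.mean(0))
ax=(c[0]+c[2]-c[1]-c[3]); print('yaw',np.degrees(np.arctan2(ax[1],ax[0])),'len',np.linalg.norm(ax)/2)
pr('handletop',A([(80,113),(112,118),(103,152),(75,145)],.152))
tg=A([(527,123),(600,97)],.0735); pr('tongue',tg); d=tg[1]-tg[0]; print(np.linalg.norm(d),np.degrees(np.arctan2(d[0],-d[1])))
hsv=cv2.cvtColor(t['color'],cv2.COLOR_RGB2HSV)
m=cv2.inRange(hsv,(50,100,60),(75,255,255)); m[:, :260]=0;m[:,340:]=0;m[:180]=0;m[260:]=0
pts=np.argwhere(m)[:,::-1]; h=cv2.convexHull(pts.astype(np.int32)).reshape(-1,2)
w=A.__self__ if 0 else atz(t,h,.045)[:,:2]; (cx,cy),r=cv2.minEnclosingCircle((w*1000).astype(np.float32)); print('holder',cx,cy,r)
C=cloud(t); P=C.reshape(-1,3)
def box(x0,x1,y0,y1,z0,z1): return P[(P[:,0]>x0)&(P[:,0]<x1)&(P[:,1]>y0)&(P[:,1]<y1)&(P[:,2]>z0)&(P[:,2]<z1)]
q=box(.2,.6,.2,.45,.088,.112); pr('railcloud',[len(q),*q.min(0),*q.max(0)]); print(cv2.minAreaRect((q[:,:2]*1000).astype(np.float32)))
q=box(.2,.6,.2,.45,.14,.17); pr('handlecloud',[len(q)/1000,*np.median(q,0),*q.min(0),*q.max(0)])
# orange
m=cv2.inRange(hsv,(5,150,120),(18,255,255)); m[:180]=0;m[260:]=0;m[:,260:]=0
q=C[m>0]; pr('orange',np.median(q[q[:,2]>.145],0)); 
m=cv2.inRange(hsv,(0,0,150),(180,60,255)); m[:,:420]=0;m[:,510:]=0;m[:185]=0;m[280:]=0
pts=np.argwhere(m)[:,::-1]; w=atz(t,pts,.016)[:,:2]; print('tray',cv2.minAreaRect((w*1000).astype(np.float32)))
E
```

```text
slotcorners [[589.2, 336.7, 100.0], [489.6, 357.9, 100.0], [582.5, 316.2, 100.0], [484.8, 337.4, 100.0]]
railouter [[591.7, 356.4, 100.0], [492.9, 379.5, 100.0], [579.0, 296.6, 100.0], [478.5, 316.4, 100.0]]
mid [536.6, 337.0, 100.0]
yaw -12.149120442829073 len 0.10089836157963236
handletop [[547.9, 347.8, 152.0], [545.6, 331.7, 152.0], [528.6, 335.0, 152.0], [531.9, 349.2, 152.0]]
tongue [[560.8, 135.0, 73.5], [575.2, 96.9, 73.5]]
0.040692551021352254 20.688914980544983
holder 523.1902465820312 98.09529113769531 64.1126937866211
railcloud [642000.0, 481.4, 296.6, 88.1, 588.5, 449.6, 111.5]
((544.2648315429688, 378.346923828125), (147.72872924804688, 98.645751953125), 77.29835510253906)
handlecloud [55.0, 536.6, 338.2, 151.0, 529.0, 331.0, 140.2, 546.5, 347.4, 154.9]
orange [538.0, 338.3, 151.8]
tray ((499.5361633300781, -353.5899658203125), (195.14431762695312, 204.59091186523438), 89.3022689819336)
```

Call:
{"method": "send_rows", "body": {"xyz": [[0.03, -0.0175, 0], [0.03, -0.0175, 0], [0.03, -0.0175, 0], [0.03, -0.0175, 0], [0.03, -0.0175, 0], [0.03, -0.0175, 0], [0.03, -0.0175, 0], [0.03, -0.0175, 0], [0.03, -0.0175, 0], [0.03, -0.0175, 0], [0.03, -0.0175, 0], [0.02, -0.011, 0]], "delta_rot": [[0, 0, 0.5], [0, 0, 0.5], [0, 0, 0.5], [0, 0, 0.5], [0, 0, 0.5], [0, 0, 0.5], [0, 0, 0.5], [0, 0, 0.5], [0, 0, 0.5], [0, 0, 0.5], [0, 0, 0.5], [0, 0, 0]], "gripper": 0.05, "force": 60}}

```text
clock: 1.3
position: [0.5261, 0.3428, 0.2306]
ee_rot: [-0.0, 0.106, 0.994, -0.0]
contact_force: [-0.1, 0.3, -0.5]
width: 0.0499
gripper_force: 0.0
```

Call:
{"method": "send_rows", "body": {"xyz": [[0.003, -0.001, 0], [0, 0, 0]], "delta_rot": [[0, 0, 0], [0, 0, 0]]}}

```text
clock: 1.5
position: [0.5271, 0.3432, 0.2306]
ee_rot: [-0.001, 0.106, 0.994, -0.0]
contact_force: [-0.2, -0.5, -0.1]
width: 0.0505
gripper_force: 0.0
```

```bash
python3 - <<'E'
from h import *
d=grab('wrist'); save(d,'w1.png'); s=readout.get_state(); print(s['position'])
hsv=cv2.cvtColor(d['color'],cv2.COLOR_RGB2HSV); C=cloud(d)
m=cv2.inRange(hsv,(5,150,100),(18,255,255)); q=C[m>0]; q=q[(q[:,2]>.145)&(q[:,2]<.16)]; print(len(q),np.median(q,0),q.min(0),q.max(0))
print(cv2.minAreaRect((q[:,:2]*1000).astype(np.float32)))
E
```

```text
[0.52636684 0.34370701 0.23081468]
293 [0.54025254 0.33945623 0.1518706 ] [0.53260642 0.33158167 0.14557048] [0.54886464 0.34771113 0.15374821]
((540.6439208984375, 339.4281005859375), (14.939125061035156, 15.493762969970703), 81.16788482666016)
```

View pics/w1.png

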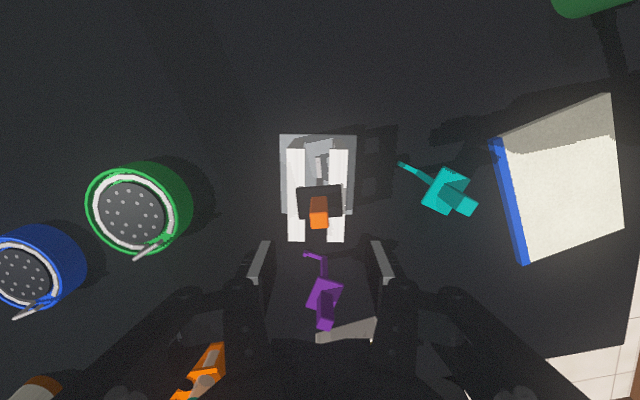

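The wrist view shows the orange handle (318,212) on its black flange, with the slot aligned with the image's vertical. Purple (322,295) and turquoise (447,190) are clear of the path. I'm going down to grasp.

Call:
{"method": "send_rows", "body": {"xyz": [[0.007, -0.002, -0.01], [0.006, -0.002, -0.015], [0, 0, -0.02], [0, 0, -0.02], [0, 0, -0.02], [0, 0, -0.015], [0, 0, -0.012], [0, 0, -0.006], [0, 0, 0], [0, 0, 0]], "delta_rot": [[0, 0, 0], [0, 0, 0], [0, 0, 0], [0, 0, 0], [0, 0, 0], [0, 0, 0], [0, 0, 0], [0, 0, 0], [0, 0, 0], [0, 0, 0]]}}

```text
clock: 2.55
position: [0.5406, 0.3398, 0.1137]
ee_rot: [0.0, 0.106, 0.994, 0.0]
contact_force: [0.3, 1.1, -0.5]
width: 0.0499
gripper_force: 0.0
```

Call:
{"method": "send_rows", "body": {"xyz": [[0, 0, 0], [0, 0, 0], [0, 0, 0], [0, 0, 0], [0, 0, 0], [0, 0, 0]], "delta_rot": [[0, 0, 0], [0, 0, 0], [0, 0, 0], [0, 0, 0], [0, 0, 0], [0, 0, 0]], "gripper": 0.0, "force": 60}}

```text
clock: 3.15
position: [0.5408, 0.3397, 0.1142]
ee_rot: [0.001, 0.106, 0.994, 0.0]
contact_force: [-0.0, -0.1, 6.2]
width: 0.0156
gripper_force: 58.8
```

Call:
{"method": "send_rows", "body": {"xyz": [[0, 0, 0.008], [0, 0, 0.012], [0, 0, 0.015], [0, 0, 0.015], [0, 0, 0.015], [0, 0, 0.015], [0, 0, 0.015], [0, 0, 0.015], [0, 0, 0], [0, -0.01, 0], [0, -0.02, 0], [0, -0.02, 0]], "delta_rot": [[0, 0, 0], [0, 0, 0], [0, 0, 0], [0, 0, 0], [0, 0, 0], [0, 0, 0], [0, 0, 0], [0, 0, 0], [0, 0, 0], [0, 0, 3], [0, 0, 3], [0, 0, 3]]}}

```text
clock: 4.35
position: [0.5396, 0.289, 0.2224]
ee_rot: [-0.001, 0.026, 1.0, -0.0]
contact_force: [0.4, 0.5, -0.7]
width: 0.0153
gripper_force: 58.4
```

Call:
{"method": "send_rows", "body": {"xyz": [[0.009, -0.018, 0], [0.009, -0.018, 0], [0.009, -0.018, 0], [0.009, -0.018, 0], [0.009, -0.018, 0], [0.009, -0.018, 0], [0.009, -0.018, 0], [0.009, -0.016, 0], [0.008, -0.01, 0], [0.004, 0, 0], [0, 0, 0], [0, 0, 0]], "delta_rot": [[0, 0, 3], [0, 0, 3], [0, 0, 3], [0, 0, 3], [0, 0, 3], [0, 0, 3], [0, 0, 3], [0, 0, 2], [0, 0, 1], [0, 0, 0], [0, 0, 0], [0, 0, 0]]}}

```text
clock: 5.55
position: [0.6237, 0.1382, 0.2229]
ee_rot: [-0.001, -0.181, 0.983, 0.0]
contact_force: [-1.1, -0.3, -0.1]
width: 0.0153
gripper_force: 58.5
```

```bash
python3 - <<'E'
from h import *
d=grab('wrist'); s=grab('scene'); grab('top')
a=d['color']; b=cv2.resize(s['color'][70:230,240:400],(400,400),interpolation=cv2.INTER_CUBIC)
c=np.hstack([cv2.resize(a[:, 120:520],(400,400)),b])[:,:,::-1]; cv2.imwrite('pics/c2.png',c)
print(readout.get_state()['position'],readout.get_state()['ee_rot'])
E
```

```text
[0.62368459 0.13823125 0.22329769] [-2.01389578e-04 -1.81483620e-01  9.83393933e-01  1.66031058e-04]
```

View pics/c2.png

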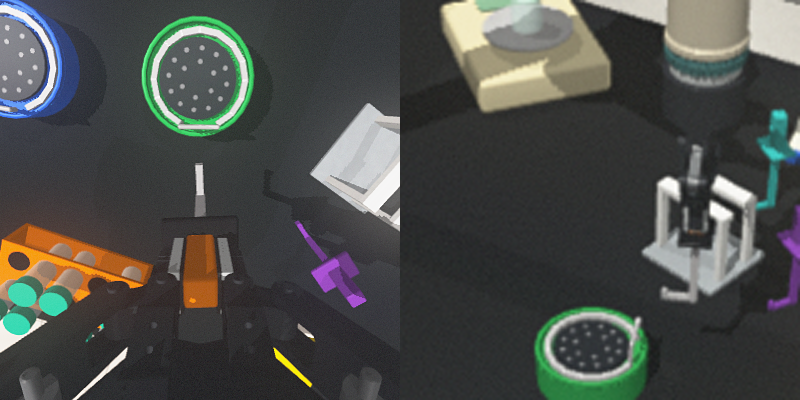

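The wrist view (left) has the toe, with its tip at (199,165), aligned with the ring's gap. The tongue runs at (178–218,127). I'll compute the offsets.

```bash
python3 - <<'E'
from h import *
d=load('wrist'); a=np.radians(20.9); e=np.array([np.cos(a),np.sin(a)]); n=np.array([-e[1],e[0]])
tcp=np.array([.6237,.1382])
f=lambda p:[round(float(1000*(p[:2]-tcp)@e),1),round(float(1000*(p[:2]-tcp)@n),1)]
for p in atz(d,[(298,127),(338,127)],.071): print('tongue',p.round(4),f(p))
for p in atz(d,[(319,165)],.223+.015-.104): print('tip',p.round(4),f(p))
for p in atz(d,[(318,195)],.223+.015-.109): print('toe root',f(p))
C=cloud(d); q=C[112:138,290:346].reshape(-1,3); q=q[(q[:,2]>.06)&(q[:,2]<.085)]; print('tongue cloud',len(q),np.median(q,0),cv2.minAreaRect((q[:,:2]*1000).astype(np.float32)),f(np.median(q,0)))
q=C[160:190,314:325].reshape(-1,3); print('toe cloud',np.median(q,0),[f(x) for x in q[::60]],q[::60,2].round(3))
cv2.imwrite('pics/c3.png',cv2.resize(d['color'][95:205,260:380][:,:,::-1],None,fx=5,fy=5,interpolation=cv2.INTER_CUBIC))
E
```

```text
tongue [0.5777 0.0968 0.071 ] [-57.7, -22.3]
tongue [0.5632 0.135  0.071 ] [-57.7, 18.6]
tip [0.5947 0.1264 0.134 ] [-31.3, -0.7]
toe root [-3.3, -1.6]
tongue cloud 216 [0.56916168 0.11618387 0.07294926] ((569.5037841796875, 116.11669921875), (5.021998405456543, 41.97099304199219), 19.5539493560791) [-58.8, -1.1]
toe cloud [0.61291705 0.13284252 0.12805618] [[-10.2, -7.7], [-31.2, -0.7], [3.3, 5.5], [-20.6, -1.6], [-15.7, 2.8], [-10.7, -2.5]] [ 0.     0.134 -0.     0.129  0.127  0.129]
```

View pics/c3.png

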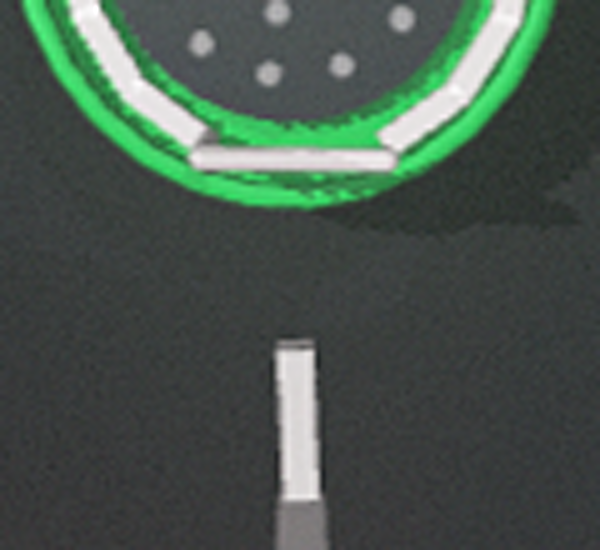

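Call:
{"method": "send_rows", "body": {"xyz": [[0, 0, -0.012], [0, 0, -0.016], [0, 0, -0.016], [0, 0, -0.014], [0, 0, -0.009], [0, 0, -0.005], [0, 0, 0], [0, 0, 0]], "delta_rot": [[0, 0, 0], [0, 0, 0], [0, 0, 0], [0, 0, 0], [0, 0, 0], [0, 0, 0], [0, 0, 0], [0, 0, 0]]}}

```text
clock: 6.5
position: [0.6246, 0.1376, 0.1518]
ee_rot: [0.0, -0.181, 0.983, 0.0]
contact_force: [-0.7, -0.1, -0.6]
width: 0.015
gripper_force: 58.5
```

Call:
{"method": "send_rows", "body": {"xyz": [[-0.004, -0.0015, 0], [-0.005, -0.0019, 0], [-0.005, -0.0019, 0], [-0.005, -0.0019, 0], [-0.005, -0.0019, 0], [-0.005, -0.0019, 0], [-0.005, -0.0019, 0], [-0.0035, -0.0013, 0], [-0.002, -0.0008, 0], [0, 0, 0], [0, 0, 0]], "delta_rot": [[0, 0, 0], [0, 0, 0], [0, 0, 0], [0, 0, 0], [0, 0, 0], [0, 0, 0], [0, 0, 0], [0, 0, 0], [0, 0, 0], [0, 0, 0], [0, 0, 0]]}}

```text
clock: 7.6
position: [0.5849, 0.1225, 0.1514]
ee_rot: [0.0, -0.181, 0.983, 0.0]
contact_force: [0.9, -0.6, -0.9]
width: 0.0152
gripper_force: 58.5
```

```bash
python3 - <<'E'
from h import *
d=grab('wrist'); s=grab('scene')
print(readout.get_state()['position'],readout.get_state()['contact_force'])
a=cv2.resize(d['color'][110:230,260:380],(500,500),interpolation=cv2.INTER_CUBIC); b=cv2.resize(s['color'][140:250,280:346],(300,500),interpolation=cv2.INTER_CUBIC)
cv2.imwrite('pics/c4.png',np.hstack([a,b])[:,:,::-1])
E
```

```text
[0.58498432 0.1225477  0.15131792] [ 0.72893012 -0.1607525  -1.22301714]
```

View pics/c4.png

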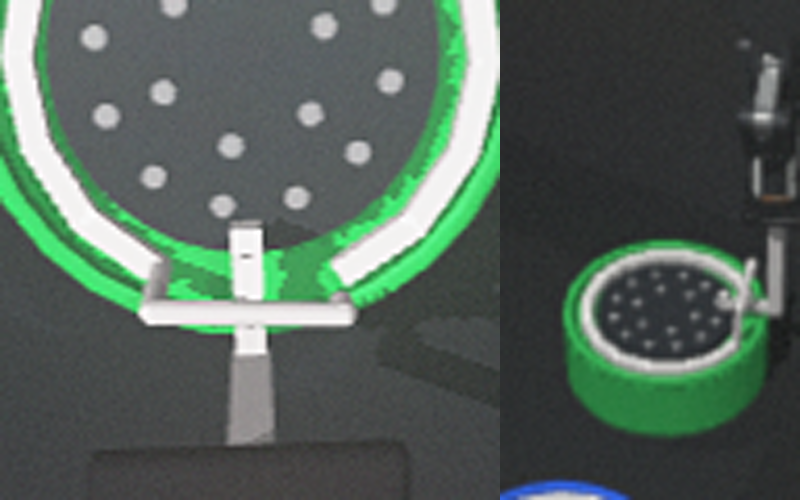

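The tongue lies across the toe between the upturned tip and the shank, so the toe is well under it. I'm lifting along the ring's tilt arc.

Call:
{"method": "send_rows", "body": {"xyz": [[0, 0, 0.003], [0, 0, 0.003], [0, 0, 0.002], [-0.001, -0.0004, 0.004], [-0.0017, -0.0006, 0.0045], [-0.0018, -0.0007, 0.004], [-0.004, -0.0016, 0.0075], [-0.0043, -0.0016, 0.0078], [-0.0053, -0.002, 0.0068], [-0.0053, -0.002, 0.0068], [0, 0, 0], [0, 0, 0]], "delta_rot": [[0, 0, 0], [0, 0, 0], [0, 0, 0], [0, 0, 0], [0, 0, 0], [0, 0, 0], [0, 0, 0], [0, 0, 0], [0, 0, 0], [0, 0, 0], [0, 0, 0], [0, 0, 0]]}}

```text
clock: 8.9
position: [0.5613, 0.1136, 0.2011]
ee_rot: [0.0, -0.181, 0.983, 0.0]
contact_force: [-0.6, 0.1, -1.8]
width: 0.0157
gripper_force: 58.5
```

Call:
{"method": "send_rows", "body": {"xyz": [[-0.006, -0.0023, 0.006], [-0.006, -0.0023, 0.006], [-0.006, -0.0023, 0.005], [-0.006, -0.0023, 0.005], [0, 0, 0.006], [0, 0, 0.007], [0, 0, 0.008], [0, 0, 0.01], [0, 0, 0.01], [0, 0, 0.012], [0, 0, 0.01], [0, 0, 0.005]], "delta_rot": [[0, 0, 0], [0, 0, 0], [0, 0, 0], [0, 0, 0], [0, 0, 0], [0, 0, 0], [0, 0, 0], [0, 0, 0], [0, 0, 0], [0, 0, 0], [0, 0, 0], [0, 0, 0]]}}

```text
clock: 10.1
position: [0.5379, 0.1045, 0.2923]
ee_rot: [0.001, -0.181, 0.983, -0.0]
contact_force: [0.8, 0.2, -1.4]
width: 0.0153
gripper_force: 58.5
```

```bash
python3 - <<'E'
from h import *
d=grab('wrist'); s=grab('scene')
print(readout.get_state()['position'],readout.get_state()['contact_force'])
a=cv2.resize(d['color'][100:260,240:400],(400,400),interpolation=cv2.INTER_CUBIC); b=cv2.resize(s['color'][100:260,240:400],(400,400),interpolation=cv2.INTER_CUBIC)
cv2.imwrite('pics/c5.png',np.hstack([a,b])[:,:,::-1])
E
```

```text
[0.5378402  0.10446296 0.29178659] [-0.3500217   0.65924447 -1.6277896 ]
```

View pics/c5.png

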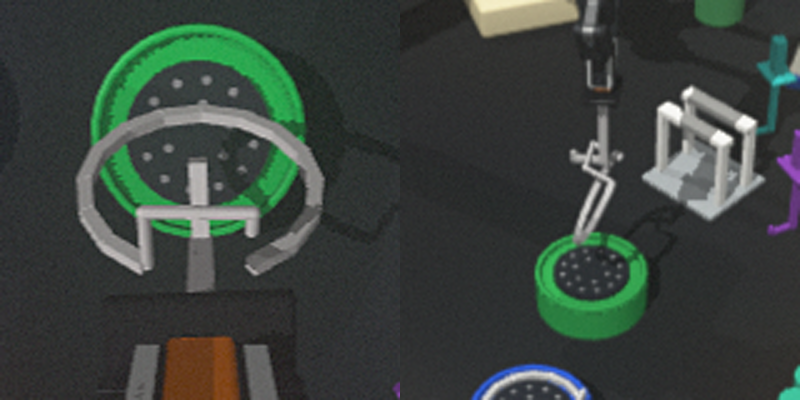

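The ring hangs in the saddle below the toe, clear of the holder (scene crop at 590,190). I'm carrying it smoothly to the tray.

Call:
{"method": "send_rows", "body": {"xyz": [[0, -0.003, 0.004], [-0.001, -0.006, 0.005], [-0.001, -0.009, 0.005], [-0.002, -0.012, 0.004], [-0.002, -0.014, 0.002], [-0.002, -0.016, 0], [-0.003, -0.018, 0], [-0.003, -0.02, 0], [-0.003, -0.021, 0], [-0.003, -0.021, 0], [-0.003, -0.021, 0], [-0.003, -0.021, 0]], "delta_rot": [[0, 0, -0.5], [0, 0, -1], [0, 0, -1.5], [0, 0, -2], [0, 0, -2], [0, 0, -2], [0, 0, -2], [0, 0, -2], [0, 0, -2], [0, 0, -2], [0, 0, -2], [0, 0, -2]]}}

```text
clock: 11.4
position: [0.5106, -0.0795, 0.3109]
ee_rot: [0.0, 0.003, 1.0, -0.0]
contact_force: [0.2, -0.2, -1.4]
width: 0.0151
gripper_force: 58.4
```

Call:
{"method": "send_rows", "body": {"xyz": [[-0.003, -0.021, 0], [-0.003, -0.021, 0], [-0.003, -0.021, 0], [-0.003, -0.021, 0], [-0.003, -0.021, 0], [-0.003, -0.021, 0], [-0.003, -0.021, 0], [-0.003, -0.021, 0], [-0.003, -0.021, 0], [-0.002, -0.019, 0], [-0.002, -0.017, 0], [-0.001, -0.015, 0]], "delta_rot": [[0, 0, -2], [0, 0, -2], [0, 0, -2], [0, 0, -2], [0, 0, -2], [0, 0, -2], [0, 0, -2], [0, 0, -2], [0, 0, -2], [0, 0, -1], [0, 0, -1], [0, 0, 0]]}}

```text
clock: 12.6
position: [0.4788, -0.3191, 0.3107]
ee_rot: [-0.0, 0.175, 0.984, 0.0]
contact_force: [-0.3, 0.0, -0.8]
width: 0.0154
gripper_force: 58.4
```

Call:
{"method": "send_rows", "body": {"xyz": [[-0.001, -0.013, 0], [-0.001, -0.011, 0], [-0.001, -0.008, 0], [0, -0.005, 0], [0, -0.003, 0], [0, 0, 0], [0, 0, 0], [0, 0, 0], [0, 0, 0], [0, 0, 0], [0, 0, 0], [0, 0, 0]], "delta_rot": [[0, 0, 0], [0, 0, 0], [0, 0, 0], [0, 0, 0], [0, 0, 0], [0, 0, 0], [0, 0, 0], [0, 0, 0], [0, 0, 0], [0, 0, 0], [0, 0, 0], [0, 0, 0]]}}

```text
clock: 13.8
position: [0.4763, -0.3575, 0.3107]
ee_rot: [0.0, 0.175, 0.985, 0.0]
contact_force: [0.9, -0.3, -1.2]
width: 0.0155
gripper_force: 58.4
```

```bash
python3 - <<'E'
from h import *
s=readout.get_state(); print(s['clock'],s['position'],s['ee_rot'],s['qpos'])
q=s['ee_rot']; yaw=np.degrees(2*np.arctan2(q[2],q[1]))-180; print('yaw',yaw)
tcp=s['position'][:2]; a=np.radians(yaw); e=np.array([np.cos(a),np.sin(a)]); n=np.array([-e[1],e[0]])
np.save('e.npy',e)
for nm in('wrist','scene','top'):
    d=grab(nm); C=cloud(d).reshape(-1,3); C=C[d['depth'].ravel()>0]
    k=np.c_[(C[:,:2]-tcp)@e,(C[:,:2]-tcp)@n,C[:,2]]
    q=k[(abs(k[:,0])<.1)&(abs(k[:,1])<.07)&(k[:,2]>.06)&(k[:,2]<.24)]
    for z in np.arange(.06,.24,.015):
        b=q[(q[:,2]>=z)&(q[:,2]<z+.015)]
        if len(b)>2: print(nm,round(z,3),len(b),(1000*np.r_[b.min(0)[:2],np.median(b,0)[:2],b.max(0)[:2]]).round().tolist())
# tray centre
t=load('top'); C=cloud(t); m=(C[...,2]>.010)&(C[...,2]<.022)&(abs(C[...,0]-.5)<.14)&(abs(C[...,1]+.354)<.14)
q=C[m]; print('traywall',len(q),np.percentile(q,[1,99],axis=0).round(3))
E
```

```text
13.8 [ 0.47632696 -0.35750943  0.31073615] [1.55136294e-05 1.74767550e-01 9.84609719e-01 6.38501607e-05] [-7.60725064e-01  2.75827156e-01  1.31175899e+00  1.23613392e-04
  1.55405116e+00 -1.98018410e+00]
yaw -20.13026253310474
wrist 0.12 431 [-39.0, -37.0, -34.0, 0.0, -25.0, 38.0]
wrist 0.135 241 [-32.0, -47.0, -26.0, 31.0, -17.0, 49.0]
wrist 0.15 179 [-23.0, -51.0, -17.0, -42.0, -10.0, 52.0]
wrist 0.165 137 [-14.0, -51.0, -9.0, -43.0, -2.0, 52.0]
wrist 0.18 246 [-6.0, -48.0, 0.0, 34.0, 10.0, 49.0]
wrist 0.195 352 [-0.0, -38.0, 8.0, -17.0, 15.0, 39.0]
wrist 0.21 599 [-32.0, -22.0, -14.0, -0.0, 4.0, 21.0]
wrist 0.225 57 [-4.0, -3.0, -4.0, 0.0, -3.0, 5.0]
scene 0.12 102 [-36.0, -40.0, -31.0, -1.0, -24.0, 37.0]
scene 0.135 46 [-28.0, -44.0, -22.0, 31.0, -15.0, 49.0]
scene 0.15 17 [-21.0, -52.0, -12.0, 44.0, -6.0, 50.0]
scene 0.165 18 [-11.0, -51.0, -2.0, -48.0, 2.0, 49.0]
scene 0.18 43 [-4.0, -48.0, 5.0, -39.0, 11.0, 47.0]
scene 0.195 84 [-0.0, -38.0, 12.0, -19.0, 17.0, 37.0]
scene 0.21 116 [-29.0, -22.0, -9.0, -3.0, 10.0, 20.0]
scene 0.225 27 [-1.0, -4.0, 5.0, -1.0, 7.0, 4.0]
top 0.12 88 [-42.0, -34.0, -36.0, -2.0, -29.0, 32.0]
top 0.135 49 [-35.0, -47.0, -28.0, -33.0, -19.0, 47.0]
top 0.15 33 [-25.0, -49.0, -19.0, 44.0, -12.0, 51.0]
top 0.165 36 [-19.0, -50.0, -11.0, 45.0, -3.0, 51.0]
top 0.18 40 [-9.0, -45.0, -2.0, 41.0, 6.0, 49.0]
top 0.195 53 [-1.0, -37.0, 5.0, 23.0, 14.0, 42.0]
top 0.21 114 [-35.0, -22.0, -15.0, 1.0, 1.0, 21.0]
top 0.225 15 [-7.0, -3.0, -4.0, 5.0, 2.0, 6.0]
traywall 495 [[ 0.401 -0.449  0.01 ]
 [ 0.598 -0.257  0.021]]
```

The ring's low edge is 38 mm toeward of the axis at z≈0.117, and the tray centre is (0.4995,-0.353). I'm lowering it to touch and then laying it down along the arc.

Call:
{"method": "send_rows", "body": {"xyz": [[0, 0, -0.006], [0, 0, -0.012], [0, 0, -0.015], [0, 0, -0.015], [0, 0, -0.015], [0, 0, -0.015], [0, 0, -0.012], [0, 0, -0.009], [0, 0, -0.007], [0, 0, -0.005], [0, 0, -0.003], [0, 0, 0]], "delta_rot": [[0, 0, 0], [0, 0, 0], [0, 0, 0], [0, 0, 0], [0, 0, 0], [0, 0, 0], [0, 0, 0], [0, 0, 0], [0, 0, 0], [0, 0, 0], [0, 0, 0], [0, 0, 0]]}}

```text
clock: 15.15
position: [0.4763, -0.3576, 0.1966]
ee_rot: [0.0, 0.175, 0.985, 0.0]
contact_force: [-0.1, 0.3, -1.6]
width: 0.0154
gripper_force: 58.4
```

Call:
{"method": "send_rows", "body": {"xyz": [[0.0078, -0.0029, -0.003], [0.0078, -0.0029, -0.003], [0.0072, -0.0026, -0.0045], [0.0072, -0.0026, -0.0045], [0.0064, -0.0023, -0.0057], [0.0064, -0.0023, -0.0057], [0.0054, -0.002, -0.0068], [0.0054, -0.002, -0.0068], [0.0042, -0.0015, -0.0077], [0.0042, -0.0015, -0.0077], [0, 0, 0], [0, 0, 0]], "delta_rot": [[0, 0, 0], [0, 0, 0], [0, 0, 0], [0, 0, 0], [0, 0, 0], [0, 0, 0], [0, 0, 0], [0, 0, 0], [0, 0, 0], [0, 0, 0], [0, 0, 0], [0, 0, 0]]}}

```text
clock: 16.35
position: [0.538, -0.38, 0.1409]
ee_rot: [-0.001, 0.175, 0.985, 0.0]
contact_force: [-0.7, 0.6, -1.9]
width: 0.0153
gripper_force: 58.5
```

```bash
cat > m.py <<'E'
from h import *
s=readout.get_state(); print(s['clock'],s['position'],s['contact_force'])
tcp=s['position'][:2]; e=np.load('e.npy'); n=np.array([-e[1],e[0]])
for nm in('wrist','top'):
    d=grab(nm); C=cloud(d).reshape(-1,3); C=C[d['depth'].ravel()>0]
    k=np.c_[(C[:,:2]-tcp)@e,(C[:,:2]-tcp)@n,C[:,2]]
    q=k[(k[:,0]>-.15)&(k[:,0]<.03)&(abs(k[:,1])<.06)&(k[:,2]>.007)&(k[:,2]<.13)]
    for z in np.arange(.007,.09,.006):
        b=q[(q[:,2]>=z)&(q[:,2]<z+.006)]
        if len(b)>2: print(nm,round(z,3),len(b),(1000*np.r_[b.min(0)[:2],np.median(b,0)[:2],b.max(0)[:2]]).round().tolist())
E
python3 m.py
```

```text
16.35 [ 0.53802865 -0.37999096  0.14093025] [-0.6821438   0.64315892 -1.93510995]
wrist 0.007 1013 [-150.0, -60.0, -92.0, -7.0, 30.0, 46.0]
wrist 0.013 1366 [-150.0, -60.0, -71.0, -20.0, 29.0, 51.0]
wrist 0.019 479 [-40.0, -49.0, -15.0, 24.0, -2.0, 50.0]
wrist 0.025 7 [-8.0, -22.0, -7.0, -18.0, -6.0, -17.0]
wrist 0.031 6 [-8.0, -21.0, -8.0, -19.0, -6.0, -17.0]
wrist 0.037 11 [-9.0, -21.0, -8.0, -19.0, -7.0, 18.0]
wrist 0.043 165 [-32.0, -21.0, -16.0, -0.0, -3.0, 21.0]
wrist 0.049 332 [-32.0, -21.0, -7.0, -0.0, -3.0, 20.0]
wrist 0.055 20 [-4.0, -3.0, -4.0, 0.0, -3.0, 4.0]
wrist 0.061 27 [-4.0, -3.0, -4.0, 1.0, -3.0, 5.0]
wrist 0.067 24 [-4.0, -3.0, -4.0, 1.0, -3.0, 4.0]
wrist 0.073 28 [-4.0, -3.0, -4.0, 1.0, -3.0, 4.0]
wrist 0.079 28 [-4.0, -3.0, -4.0, 1.0, -3.0, 4.0]
wrist 0.085 31 [-4.0, -3.0, -4.0, 0.0, -3.0, 4.0]
top 0.007 361 [-145.0, -59.0, -71.0, 4.0, 29.0, 60.0]
top 0.013 141 [-150.0, -58.0, -72.0, -26.0, -8.0, 51.0]
top 0.019 67 [-144.0, -54.0, -22.0, -21.0, -3.0, 49.0]
top 0.025 8 [-19.0, -26.0, -10.0, 22.0, -7.0, 41.0]
top 0.043 21 [-33.0, -22.0, -15.0, -0.0, 2.0, 20.0]
top 0.049 45 [-33.0, -20.0, -9.0, 0.0, -1.0, 19.0]
top 0.067 7 [-6.0, -3.0, -4.0, 5.0, 1.0, 6.0]
```

Call:
{"method": "send_rows", "body": {"xyz": [[0.004, -0.0015, -0.006], [0.004, -0.0015, -0.006], [0, 0, -0.005], [0, 0, -0.005], [0, 0, 0], [0, 0, 0]], "delta_rot": [[0, 0, 0], [0, 0, 0], [0, 0, 0], [0, 0, 0], [0, 0, 0], [0, 0, 0]]}}

```text
clock: 17.05
position: [0.5461, -0.3831, 0.1191]
ee_rot: [-0.0, 0.175, 0.985, 0.0]
contact_force: [-0.4, 0.1, -0.3]
width: 0.0156
gripper_force: 58.5
```

```bash
python3 m.py | grep -v top
```

```text
17.05 [ 0.54610354 -0.38305163  0.11907835] [-0.38791127  0.0928558  -0.25051482]
wrist 0.007 2453 [-150.0, -60.0, -70.0, -8.0, 29.0, 51.0]
wrist 0.013 563 [-150.0, -60.0, -139.0, -31.0, 30.0, 4.0]
wrist 0.019 107 [-32.0, -22.0, -13.0, -0.0, -4.0, 4.0]
wrist 0.025 140 [-32.0, -21.0, -19.0, -0.0, -5.0, 19.0]
wrist 0.031 39 [-32.0, -22.0, -9.0, -7.0, -4.0, 21.0]
wrist 0.037 301 [-10.0, -21.0, -7.0, 0.0, -3.0, 21.0]
wrist 0.043 25 [-4.0, -3.0, -4.0, 1.0, -3.0, 5.0]
wrist 0.049 25 [-4.0, -3.0, -4.0, 0.0, -3.0, 4.0]
wrist 0.055 30 [-4.0, -3.0, -4.0, 0.0, -3.0, 4.0]
wrist 0.061 29 [-4.0, -3.0, -4.0, 0.0, -3.0, 4.0]
wrist 0.067 34 [-4.0, -3.0, -4.0, 0.0, -3.0, 4.0]
wrist 0.073 15 [-4.0, -3.0, -4.0, 1.0, -3.0, 4.0]
```

The ring is flat and the toe is free below the tongue. I'm retracting outward and raising.

Call:
{"method": "send_rows", "body": {"xyz": [[0.004, -0.0015, 0], [0.008, -0.0029, 0], [0.009, -0.0033, 0], [0.009, -0.0033, 0], [0.009, -0.0033, 0], [0.009, -0.0033, 0], [0, 0, 0.01], [0, 0, 0.02], [0, 0, 0.025], [0, 0, 0.025], [0, 0, 0.015], [0, 0, 0.01]], "delta_rot": [[0, 0, 0], [0, 0, 0], [0, 0, 0], [0, 0, 0], [0, 0, 0], [0, 0, 0], [0, 0, 0], [0, 0, 0], [0, 0, 0], [0, 0, 0], [0, 0, 0], [0, 0, 0]]}}

```text
clock: 18.35
position: [0.5946, -0.4011, 0.227]
ee_rot: [0.001, 0.175, 0.985, -0.001]
contact_force: [0.0, 0.5, -1.6]
width: 0.0151
gripper_force: 58.5
```

```bash
python3 - <<'E'
from h import *
t=grab('top'); C=cloud(t); m=(C[...,2]>.0075)&(C[...,2]<.06)&(abs(C[...,0]-.4995)<.088)&(abs(C[...,1]+.353)<.085)
q=C[m]; print(len(q)); print(cv2.minAreaRect((q[:,:2]*1000).astype(np.float32)),np.percentile(q[:,2],[50,95,100]))
print(readout.get_state()['position'],readout.get_state()['ee_rot'])
E
```

```text
541
((498.369873046875, -353.41253662109375), (174.18072509765625, 168.5435333251953), 0.5792596936225891) [0.00914996 0.03504807 0.04549047]
[ 0.59498404 -0.4014301   0.22807898] [ 0.00203709  0.17483618  0.98459475 -0.00115945]
```

```bash
python3 - <<'E'
from h import *
t=load('top'); C=cloud(t); m=(C[...,2]>.009)&(C[...,2]<.06)&(abs(C[...,0]-.4995)<.085)&(abs(C[...,1]+.353)<.082)
m2=cv2.morphologyEx(m.astype(np.uint8),cv2.MORPH_OPEN,np.ones((2,2)))
q=C[m2>0]; print(len(q),np.percentile(q,[3,50,97],axis=0).round(3))
q=C[m&(C[...,2]>.03)]; print('tongue',len(q),np.median(q,0))
w=grab('wrist'); C=cloud(w).reshape(-1,3); k=C[(np.hypot(C[:,0]-.595,C[:,1]+.401)<.08)&(C[:,2]>.05)&(C[:,2]<.135)]; print('below pick',len(k),k[::40].round(3)[:8])
E
```

```text
157 [[ 0.444 -0.419  0.002]
 [ 0.494 -0.381  0.01 ]
 [ 0.544 -0.319  0.04 ]]
tongue 32 [ 0.53991781 -0.37800245  0.03843864]
below pick 176 [[ 0.565 -0.394  0.131]
 [ 0.575 -0.394  0.134]
 [ 0.581 -0.393  0.134]
 [ 0.586 -0.396  0.133]
 [ 0.591 -0.399  0.134]]
```

The ring lies in the tray at about (0.494,-0.367), with its tongue at z 0.038. I'm returning to the stand.

Call:
{"method": "send_rows", "body": {"xyz": [[-0.001, 0.015, 0], [-0.002, 0.025, 0], [-0.002, 0.034, 0], [-0.002, 0.034, 0], [-0.002, 0.034, 0], [-0.002, 0.034, 0], [-0.002, 0.034, 0], [-0.002, 0.034, 0], [-0.002, 0.034, 0], [-0.002, 0.034, 0], [-0.002, 0.034, 0], [-0.002, 0.034, 0]], "delta_rot": [[0, 0, 0], [0, 0, 0], [0, 0, 0.5], [0, 0, 0.5], [0, 0, 0.5], [0, 0, 0.5], [0, 0, 0.5], [0, 0, 0.5], [0, 0, 0.5], [0, 0, 0.5], [0, 0, 0.5], [0, 0, 0.5]]}}

```text
clock: 19.65
position: [0.5693, -0.0183, 0.223]
ee_rot: [-0.002, 0.131, 0.991, 0.0]
contact_force: [-0.1, -0.5, -0.9]
width: 0.0151
gripper_force: 58.5
```

Call:
{"method": "send_rows", "body": {"xyz": [[-0.003, 0.034, 0], [-0.003, 0.034, 0], [-0.003, 0.034, 0], [-0.003, 0.034, 0], [-0.003, 0.034, 0], [-0.003, 0.034, 0], [-0.003, 0.034, 0], [-0.003, 0.034, 0], [-0.003, 0.034, 0], [-0.002, 0.03, 0], [-0.002, 0.02, 0], [0, 0, 0]], "delta_rot": [[0, 0, 0.5], [0, 0, 0.5], [0, 0, 0.5], [0, 0, 0.5], [0, 0, 0.5], [0, 0, 0.5], [0, 0, 0], [0, 0, 0], [0, 0, 0], [0, 0, 0], [0, 0, 0], [0, 0, 0]]}}

```text
clock: 20.85
position: [0.5378, 0.3381, 0.2226]
ee_rot: [-0.002, 0.104, 0.995, 0.0]
contact_force: [-0.7, -1.1, -0.7]
width: 0.0154
gripper_force: 58.7
```

```bash
python3 - <<'E'
from h import *
s=readout.get_state(); q=s['ee_rot']; print(s['position'],np.degrees(2*np.arctan2(q[2],q[1]))-180,q)
E
```

```text
[0.53783532 0.33805533 0.22257732] -11.92591860044692 [-1.78581450e-03  1.03885335e-01  9.94587677e-01  1.23813751e-06]
```

Call:
{"method": "send_rows", "body": {"xyz": [[0.003, 0.0015, 0], [0, 0, 0], [0, 0, -0.008], [0, 0, -0.01], [0, 0, -0.01], [0, 0, -0.01], [0, 0, -0.01], [0, 0, -0.01], [0, 0, 0]], "delta_rot": [[0, 0, 0], [0, 0, 0], [0, 0, 0], [0, 0, 0], [0, 0, 0], [0, 0, 0], [0, 0, 0], [0, 0, 0], [0, 0, 0]]}}

```text
clock: 21.75
position: [0.5423, 0.3362, 0.1642]
ee_rot: [-0.002, 0.106, 0.994, -0.001]
contact_force: [0.0, -0.6, -0.2]
width: 0.0154
gripper_force: 58.7
```

Call:
{"method": "send_rows", "body": {"xyz": [[0, 0, -0.01], [0, 0, -0.01], [0, 0, -0.01], [0, 0, -0.01], [0, 0, -0.005], [0, 0, -0.003], [0, 0, -0.001], [0, 0, 0]], "delta_rot": [[0, 0, 0], [0, 0, 0], [0, 0, 0], [0, 0, 0], [0, 0, 0], [0, 0, 0], [0, 0, 0], [0, 0, 0]]}}

```text
clock: 22.55
position: [0.5435, 0.3368, 0.1175]
ee_rot: [0.0, 0.106, 0.994, 0.0]
contact_force: [-0.2, 0.5, -1.3]
width: 0.0152
gripper_force: 58.7
```

Call:
{"method": "send_rows", "body": {"xyz": [[0, 0, -0.001], [0, 0, -0.001], [0, 0, -0.001], [0, 0, 0], [0, 0, 0]], "delta_rot": [[0, 0, 0], [0, 0, 0], [0, 0, 0], [0, 0, 0], [0, 0, 0]]}}

```text
clock: 23.05
position: [0.5433, 0.3367, 0.1143]
ee_rot: [0.0, 0.106, 0.994, 0.0]
contact_force: [0.4, -1.1, -0.7]
width: 0.0153
gripper_force: 58.7
```

Call:
{"method": "send_rows", "body": {"xyz": [[0, 0, 0], [0, 0, 0], [0, 0, 0], [0, 0, 0], [0, 0, 0]], "delta_rot": [[0, 0, 0], [0, 0, 0], [0, 0, 0], [0, 0, 0], [0, 0, 0]], "gripper": 0.05}}

```text
clock: 23.55
position: [0.5434, 0.3367, 0.1144]
ee_rot: [0.0, 0.106, 0.994, 0.0]
contact_force: [0.2, -0.2, -0.6]
width: 0.0499
gripper_force: 0.0
```

Call:
{"method": "send_rows", "body": {"xyz": [[0, 0, 0.005], [0, 0, 0.01], [0, 0, 0.015], [0, 0, 0.02], [0, 0, 0.02], [0, 0, 0.02], [0, 0, 0.02], [0, 0, 0], [0, 0, 0]], "delta_rot": [[0, 0, 0], [0, 0, 0], [0, 0, 0], [0, 0, 0], [0, 0, 0], [0, 0, 0], [0, 0, 0], [0, 0, 0], [0, 0, 0]]}}

```text
clock: 24.45
position: [0.5434, 0.3367, 0.2249]
ee_rot: [0.001, 0.106, 0.994, 0.0]
contact_force: [-0.1, 1.0, -0.5]
width: 0.05
gripper_force: 0.0
```

```bash
python3 - <<'E'
from h import *
d=grab('wrist'); t=grab('top'); s=grab('scene')
hsv=cv2.cvtColor(d['color'],cv2.COLOR_RGB2HSV); C=cloud(d)
m=cv2.inRange(hsv,(5,150,100),(18,255,255)); q=C[m>0]; q=q[(q[:,2]>.145)&(q[:,2]<.16)]; print(len(q),np.median(q,0))
print(cv2.minAreaRect((q[:,:2]*1000).astype(np.float32)))
a=cv2.resize(d['color'][90:290,220:420],(266,266)); b=cv2.resize(s['color'][90:190,310:410],(266,266),interpolation=cv2.INTER_CUBIC); c=cv2.resize(t['color'][180:280,410:510],(266,266),interpolation=cv2.INTER_CUBIC)
cv2.imwrite('pics/c6.png',np.hstack([a,b,c])[:,:,::-1])
E
```

```text
333 [0.54300188 0.33708721 0.15196757]
((543.5108032226562, 337.0955810546875), (14.940701484680176, 15.54005241394043), 78.5663833618164)
```

View pics/c6.png

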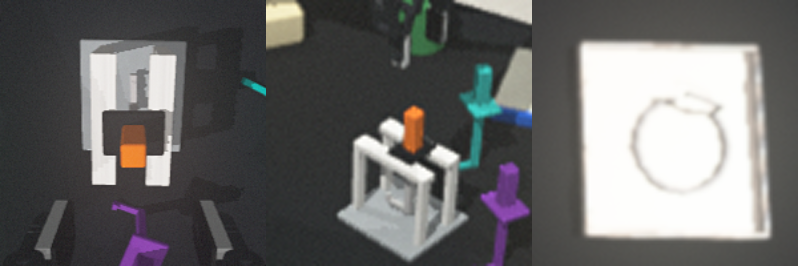

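The pick hangs upright in the stand at (133,150), with its handle top at z 0.152. The ring lies flat in the tray at (678,145). I'm handing in.

```bash
python3 -c "
from rig import order; print(order.sign_off())"
```

```text
the job is handed in; nothing more can be done
None
```

The job is handed in: the last pictures show the ring lying flat in the white tray and the pick hanging upright in its stand, though sign-off returned no verdict; it took about 24.5 s of the 72 s, and the fingers stayed well above the ring.

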